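Turn a circuit board over against the turning stop

ROBOT

A 6-joint arm with a two-finger parallel gripper is mounted at the origin on the work surface. World frame = base frame: x ahead of the robot, y to its left, z up, the work surface at z = 0. Lengths are in m, angles in rad, forces in N, time in s.
With the tool pointing down it reaches from about 0.35 to 0.85 m from the base axis. Payload 8.1 kg.
Tool frame: the origin (TCP) lies at the very end of the fingers, on their centre line; the grasp point (between the pads) lies 19 mm behind it; z points along the fingers, y is the direction in which the jaws open and shut (so a half turn about z gives the same grasp; the last joint's range is limited). The gripper opens to 93 mm and grips with 3 to 60 N. Pads are 15 mm wide; open, the fingers measure 128 mm over their backs; the gripper's body (75 mm by 188 mm) begins 65 mm behind the grasp point.
Start: joints at [-1.401, 0.13, 1.488, -0, 1.523, -0.085], TCP at [0.151, -0.581, 0.183] pointing down, gripper open.
Joint ranges: [-2.96, 2.96], [-0.89, 2.26], [0.02, 2.5], [-1.34, 4.48], [0, 2.73], [-2.66, 2.66]. Speed limits (rad/s): [2.39, 2.39, 2.79, 3.14, 3.14, 3.14].

INTERFACE

Orientations are given as a rotation vector (axis times angle).
In Python, from plant import * gives the robot as it stands.
- The arm moves only by the tool apply_moves, never from a script. Its argument "commands" is one flat list of numbers, 7 for each row, row after row: the shift along the world's x, y, z in cm, then the turn, a rotation vector about the world's x, y, z in rad, then the finger opening in cm, from 0 to 9.3. A call has 1 to 8 rows; each row shifts and turns the pose as measured when the row begins; what a row does not reach is not made up. A row lasts 1/8 s, in which the tool goes at most 62.5 mm and 10.7 degrees, less where a joint would pass 70% of its speed; a pose out of reach is approached as far as the arm can. A call with a gripper value outside its range is refused whole. The fingers move at their own pace and stop on an object; "squeeze" is the grip in N (left out, the last holds). Time passes only in rows, so rows that do not move let the fingers close. It gives the time, the measured TCP pose, the force and the opening at its end, in the units of the state.
- read_state(): the state, without advancing time (a new reading comes with each control period).
- read_camera(name): name is "side" or "top"; returns (picture, depth): 480x640x3 uint8, blue, green, red; 480x640 float32, m along the optical axis (not along the pixel's ray), 0 where there is no reading.
- camera_model(name): a dict with "intrinsics" (3x3 intrinsics, pixels), "dist_coeffs" ([k1, k2, p1, p2, k3] as OpenCV has them; the pictures are not rectified), "R" (3x3) and "t" (3): a world point X has camera coordinates R X + t. Camera axes: x right, y down, z forward; pixel columns grow to the right and rows downward; lengths in m; the calibration is good to about 2 mm. A picture is of the moment at which its call begins. camera_model takes no time and is no camera call.
- close_job(): hands the job in, once; it reports no verdict.
Trained networks look in the newest picture that a camera, given by its name, has taken for a name from the list of things; names that differ only in an ending like _2 or _b are one class to them, and where a whole thing is asked for, a point or a joint stands for the part that bears it (a point fixed in the world has none). Each returns a list of dicts, best first, with "conf" (0 to 1); they miss things now and then, are a little off and sometimes report something else, mostly with a low value. They report only what shows in the picture. A call takes as long as a camera call. They do not tell look-alikes from the thing itself.
- find_in(query, camera): "point" ([x, y, z] in m, in the coordinates of the camera as it stood for that picture, good to about 4 mm: the middle of the surface that is visible of it).
- cut_out(query, camera): "mask" (480x640 bool, what is visible of it).
- spot_point(query, camera): "point" ([x, y, z] in m, in the coordinates of the camera as it stood for that picture, good to about 4 mm: a listed point, or the origin of a listed thing).
The state is a dict: "t": time; "q": joint angles; "dq": joint speeds; "joint_torque": joint torques, N m; "tool_pos": TCP position; "orientation": TCP orientation; "force": force on the tool from outside, world axes, zero at the start; "wrist_torque": the same for the moment, N m; "opening": finger opening in m.
Only numpy, scipy, OpenCV 4.12 (cv2) and the standard library are available. Lean on these libraries where they do the work, as an engineer would, in place of code of your own. Each camera call takes 0.05 s, during which the arm holds its last target. There are 200 camera calls.

TASK

The circuit board lies component side up in the channel of the turning cradle; its solder side has to be inspected. Without grasping or lifting it, push it along the channel with your fingertips so that its eared end climbs the ramps and the board stands up leaning on the bar that joins their tops, then go round behind it and push its top back the way it came so that it falls over and lies flat in the channel, solder side up. Leave the things around the cradle where they are, and finish with the robot clear of everything.

Things in the scene. Friction and masses are not known exactly. Their poses are not given: they have to be found in the camera images.
- cradle: fixed turning cradle: an aluminium plate on the bench, its top 4 mm above the bench, with a rail along each side (86 mm apart, 10 mm above the plate, 6 mm thick, x = -194 to +11 mm) and two ramps. Origin on the bench (z = 0), on the centre line, below the ramps' top edges; x runs level along the channel in the direction of pushing, towards the ramps; z up
- cradle_kerb (a point): foot of the low kerb (4 mm high) between the ramps, on the plate's top, 12 mm before the ramps' top edges: it stops the board's tail
- cradle_edge (a point): point half-way between the two steel ramps, at x and height of their top edges (41 mm above the bench). The ramps stand inside the rails, 54 mm apart, each 16 mm wide, rise at 40 degrees from the plate 44 mm before this point, and drop straight down behind. They carry the board's ears, the rest passes between; a round bar, 6 mm thick, joins their tops. 60 mm behind are free
- board: loose circuit board, 60 to 90 g: a stiff green plate 64 mm long (its x), 44 mm wide, 6 mm thick; at its +x end (the head) two ears, 13 mm long, make it 80 mm wide. Origin at the centre of its solder side (the underside at the start); z points out of the component side, where five blocks stand 4 mm proud. It starts flat on the plate, head towards the ramps, x within 0.04 rad of the cradle's
- board_centre (a point): centre of the board, half-way through its thickness
- board_head (a point): middle of the board's head end (eared), half-way through its thickness. With the tail at the kerb the board leans at about 70 degrees on the bar joining the ramps' tops, the head about 65 mm above the bench and 10 mm beyond the bar, and stays so when let go. Pushed back from behind by some 40 mm near its top it falls over by itself
- board_tail (a point): middle of the board's tail end (-x), half-way through its thickness. Pushed here the board slides (friction a few tenths of its weight) and the head climbs the ramps while the tail stays on the plate, until the kerb stops it
- pliers: crimping pliers with two blue handles, 190 mm long, 22 mm high, lying right of the cradle; to be left alone
- screwdriver: a screwdriver lying left of the cradle; to be left alone
- spool: a small grey spool, 56 mm across, 42 mm high, standing right of the ramps; to be left alone
- plug_big: white connector housing 36 x 26 x 18 mm, left of the ramps; to be left alone
- plug_small: white connector housing 26 x 20 x 14 mm, behind and left of the cradle; to be left alone
- jar: small jar, 44 mm across, 50 mm high, behind and right of the cradle; to be left alone
Mind the look-alikes: they are no part of the job. There is more than one size of the cradle; the one meant has the size given above.

How it is judged:
By the outcome, as a careful person would: the job done as asked, in the order asked, and still so for the second after the job is handed in, with the robot touching nothing.
It also fails if it takes over 48 s, if anything falls off the work surface, if the arm or the gripper's body presses on something with over 40 N, if the wrist force passes 120 N, or if a joint passes its speed limit or range.

## Working session

There is one attempt and no reset: what is moved stays moved. The work goes in short steps, Python scripts to look and compute and a tool call to move; the robot and the scene stay as the last step left them, time stands still between calls to the robot, and variables do not carry over. Pictures are saved under pics/ and viewed, about 8 in all and at most 12, crops included, and the job is handed in when it is done.

Besides the shell and the picture viewer there is one more tool, called after "Call:" as name(argument=value, ...) on one line, values as JSON. apply_moves: Moves the arm, as the interface text tells. Its arguments: {"type":"object","properties":{"commands":{"type":"array"},"squeeze":{"type":"number"}},"required":["commands"]}

```bash
mkdir -p pics; ls; cat > h.py <<'E'
from plant import *
import numpy as np, cv2
def w(p,c):
    m=camera_model(c); return np.array(m["R"]).T@(np.array(p)-np.array(m["t"]))
E
python3 - <<'E'
from h import *
for c in ("top","side"):
    p,d=read_camera(c); cv2.imwrite(f"pics/{c}0.png",p)
    m=camera_model(c); print(c,"cam at",-np.array(m["R"]).T@np.array(m["t"]))
    for q in ("cradle","cradle_kerb","cradle_edge","board","board_head","board_tail","board_centre"):
        for r in spot_point(q,c): print(q,r["conf"],w(r["point"],c).round(4))
print(read_state())
E
```

```text
pics
top cam at [ 0.36604736 -0.00592132  1.02261866]
cradle 0.94 [0.8019 0.1807 0.0046]
cradle 0.82 [ 0.3538 -0.2578 -0.0025]
cradle 0.67 [ 0.663 -0.071 -0.002]
cradle_kerb 0.8 [ 0.6504 -0.0759  0.004 ]
cradle_kerb 0.65 [ 0.3373 -0.2583  0.0094]
cradle_kerb 0.6 [0.7897 0.1717 0.0033]
cradle_edge 0.86 [0.8008 0.1744 0.031 ]
cradle_edge 0.65 [ 0.3602 -0.2587  0.0534]
cradle_edge 0.64 [ 0.6595 -0.0703  0.0391]
cradle_edge 0.44 [0.5358 0.0616 0.0043]
board 0.9 [ 0.5779 -0.0813  0.0065]
board 0.28 [ 0.6056 -0.0794  0.0059]
board_head 0.59 [ 0.6059 -0.0779  0.0062]
board_head 0.56 [ 0.7822 -0.1031  0.002 ]
board_tail 0.88 [ 0.5457 -0.092   0.0051]
board_centre 0.63 [ 0.5755 -0.087   0.0111]
board_centre 0.25 [0.5341 0.065  0.0006]
side cam at [0.36616994 0.70485402 0.55192553]
cradle 0.94 [8.020e-01 1.766e-01 2.000e-04]
cradle 0.91 [ 0.3558 -0.2528 -0.0011]
cradle 0.74 [ 0.6621 -0.0724 -0.0025]
cradle 0.57 [ 0.5727 -0.0846  0.0061]
cradle_kerb 0.83 [ 0.3414 -0.2589  0.0056]
cradle_kerb 0.66 [ 0.6496 -0.076  -0.0024]
cradle_edge 0.84 [ 0.6583 -0.074   0.0443]
cradle_edge 0.72 [0.8021 0.177
[... 207 characters left out ...]
723 -0.0866  0.0046]
{'t': 0.8, 'q': array([-1.40140560e+00,  1.30409806e-01,  1.48818626e+00,  1.91015375e-05,
        1.52300808e+00, -8.53634008e-02]), 'dq': array([-1.34293732e-03, -1.12814466e-04, -8.81684299e-04,  7.14608774e-04,
        3.76760861e-06,  1.66988313e-03]), 'joint_torque': array([ 2.35302805e-04, -5.59706211e+01, -4.92023885e+01,  7.71574304e-02,
        2.26259173e-02,  1.46635080e-05]), 'tool_pos': array([ 0.15125619, -0.58062888,  0.18333691]), 'orientation': array([-3.11612906e+00, -3.99082638e-01, -2.91858395e-05]), 'force': array([ 0.14927211, -0.44641413,  0.65044041]), 'wrist_torque': array([-0.02437614,  0.05004048, -0.02448576]), 'opening': 0.09285849025302584}
```

View pics/top0.png

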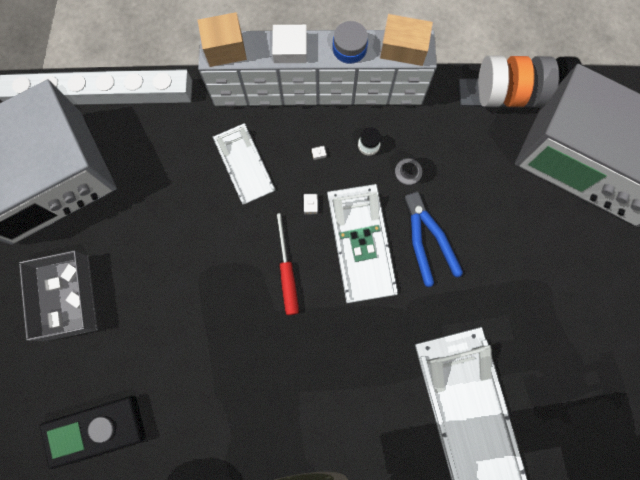

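View pics/side0.png

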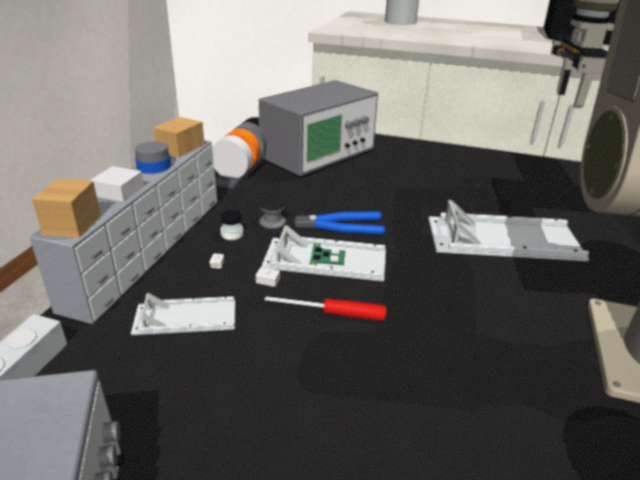

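The top view shows three cradles: a small one at (245,163), a middle one at (362,245) that holds the green board at (361,243), and a large one at (470,400). The middle one is meant, since its edge is about 41 mm high. The green meter screens at (65,440) and (565,170) only share the board's colour. Next is a rectified close crop.

```bash
cat >> h.py <<'E'
def rect(c,z,x0,x1,y0,y1,s,img=None):
    # metric view at height z: up=+x world, left=+y ; s px per m
    if img is None: img,_=read_camera(c)
    m=camera_model(c); H=int((x1-x0)*s); W=int((y1-y0)*s)
    v,u=np.mgrid[0:H,0:W]; X=np.stack([x1-v/s,y1-u/s,np.full(u.shape,z)],-1).reshape(-1,3)
    R=np.array(m["R"]);t=np.array(m["t"],float).reshape(3,1)
    p,_=cv2.projectPoints(X,cv2.Rodrigues(R)[0],t,np.array(m["intrinsics"]),np.array(m["dist_coeffs"]))
    p=p.reshape(H,W,2).astype(np.float32)
    return cv2.remap(img,p[...,0],p[...,1],cv2.INTER_CUBIC)
E
python3 - <<'E'
from h import *
img=cv2.imread("pics/top0.png")
r=rect("top",0.004,0.44,0.70,-0.20,0.04,2500,img)
for k in range(0,r.shape[0],125): cv2.putText(r,f"{0.70-k/2500:.2f}",(0,k+5),0,.4,(0,255,255)); 
for k in range(0,r.shape[1],125): cv2.putText(r,f"{0.04-k/2500:.2f}",(k,10),0,.4,(0,255,255)); 
cv2.imwrite("pics/rect0.png",r[:600])
# fit: plate mask
g=cv2.inRange(cv2.cvtColor(r,cv2.COLOR_BGR2HSV),(40,60,30),(90,255,255))
n,l,s,cc=cv2.connectedComponentsWithStats(g); k=1+s[1:,4].argmax(); v,u=np.nonzero(l==k)
print("board blob", 0.70-np.array([v.min(),v.max(),v.mean()])/2500, 0.04-np.array([u.min(),u.max(),u.mean()])/2500)
E
```

```text
board blob [0.6136     0.5416     0.58044643] [-0.0412     -0.1208     -0.08511501]
```

View pics/rect0.png

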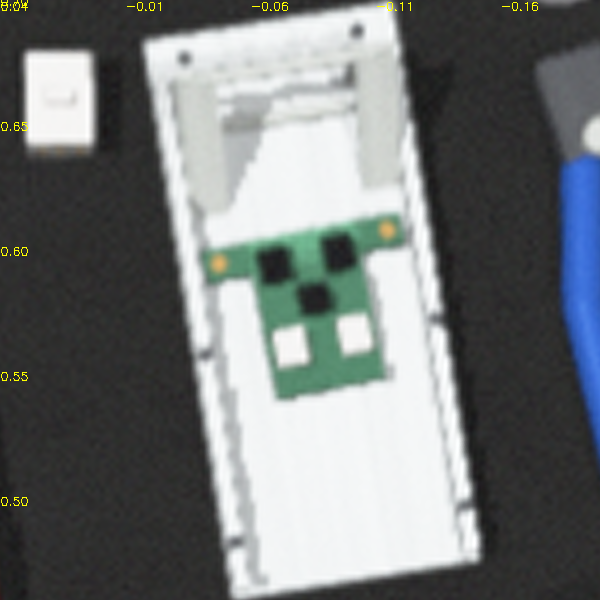

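The rectified crop, at 2.5 px/mm, shows the board with its ears facing the ramps and its tail middle at about (333,388), which is world (0.544,-0.093). The plate is about 102 mm wide and its axis yaw is about 0.15 rad, so this is the right cradle. I'm approaching above the channel behind the tail.

Call:
apply_moves(commands=[3.2, 4.3, 0, 0, 0, -0.02, 0, 3.2, 4.3, 0, 0, 0, -0.02, 0, 3.2, 4.3, 0, 0, 0, -0.02, 0, 3.2, 4.3, 0, 0, 0, -0.02, 0, 3.2, 4.3, 0, 0, 0, -0.02, 0, 3.2, 4.3, 0, 0, 0, 0, 0, 3.2, 4.3, 0, 0, 0, 0, 0, 3.2, 4.3, 0, 0, 0, 0, 0])

```text
t: 1.8
tool_pos: [0.4112, -0.2285, 0.1838]
orientation: [3.131, 0.226, 0.004]
force: [0.6, -0.4, 0.0]
opening: 0.0177
```

Call:
apply_moves(commands=[3.4, 4.6, 0, 0, 0, 0.005, 0, 3.4, 4.6, 0, 0, 0, 0, 0, 3.3, 4.0, -1, 0, 0, 0, 0, 0, 0, -4, 0, 0, 0, 0, 0, 0, -4, 0, 0, 0, 0, 0, 0, -4, 0, 0, 0, 0, 0, 0, 0, 0, 0, 0, 0])

```text
t: 2.68
tool_pos: [0.518, -0.087, 0.0532]
orientation: [3.127, 0.245, 0.014]
force: [-0.1, 0.3, -0.0]
opening: 0.0006
```

```bash
python3 - <<'E'
from h import *
s=read_state(); print(s["tool_pos"],s["orientation"],s["opening"])
for c in ("top","side"):
    read_camera(c)
    for q in ("board_tail","board_head","cradle_edge","cradle_kerb"):
        for r in spot_point(q,c)[:3]: print(c,q,r["conf"],w(r["point"],c).round(4))
E
```

```text
[ 0.51801693 -0.08697552  0.0532109 ] [3.12717901 0.24541336 0.01381498] 0.000585027267652882
top cradle_edge 0.85 [0.8008 0.1756 0.0299]
top cradle_edge 0.73 [ 0.358  -0.2531  0.0583]
top cradle_kerb 0.81 [ 0.6497 -0.0756  0.0058]
top cradle_kerb 0.67 [ 0.3397 -0.2611  0.0073]
top cradle_kerb 0.57 [0.7926 0.1741 0.0058]
side board_tail 0.67 [ 0.5445 -0.0912  0.0059]
side board_head 0.86 [ 0.6019 -0.0808  0.0079]
side cradle_edge 0.95 [ 0.6599 -0.0706  0.0455]
side cradle_edge 0.93 [0.8006 0.1781 0.0293]
side cradle_edge 0.78 [ 0.356  -0.2544  0.0543]
side cradle_kerb 0.94 [0.7911 0.1744 0.0043]
side cradle_kerb 0.83 [ 6.458e-01 -7.410e-02  3.000e-04]
side cradle_kerb 0.67 [ 0.3442 -0.2587  0.0063]
```

Call:
apply_moves(commands=[-0.6, -0.8, -1.5, 0, 0, 0, 0, 0, 0, -2, 0, 0, 0, 0, 0, 0, -0.8, 0, 0, 0, 0, 0, 0, 0, 0, 0, 0, 0])

```text
t: 3.68
tool_pos: [0.514, -0.0975, 0.0115]
orientation: [3.124, 0.244, 0.025]
force: [0.1, -0.7, 0.9]
opening: 0.0004
```

Call:
apply_moves(commands=[0, 0.2, -0.5, 0, 0, 0, 0, 1.0, 0.2, 0, 0, 0, 0, 0, 0, 0, 0, 0, 0, 0, 0])

```text
t: 4.05
tool_pos: [0.5257, -0.0936, 0.0074]
orientation: [3.124, 0.244, 0.028]
force: [-0.3, -0.4, -0.3]
opening: 0.0003
```

Call:
apply_moves(commands=[1.0, 0.15, -0.1, 0, 0, 0, 0, 1.0, 0.15, 0, 0, 0, 0, 0, 1.0, 0.15, 0, 0, 0, 0, 0, 1.0, 0.15, 0, 0, 0, 0, 0, 1.0, 0.15, 0, 0, 0, 0, 0])

```text
t: 4.68
tool_pos: [0.5799, -0.0855, 0.007]
orientation: [3.123, 0.245, 0.03]
force: [0.8, -0.2, 0.1]
opening: 0.0006
```

```bash
python3 - <<'E'
from h import *
for c in ("top","side"):
    p,_=read_camera(c); cv2.imwrite(f"pics/{c}1.png",p)
    for q in ("board_tail","board_head"):
        for r in spot_point(q,c)[:2]: print(c,q,r["conf"],w(r["point"],c).round(4))
p=cv2.imread("pics/side1.png"); t=cv2.imread("pics/top1.png")
cv2.imwrite("pics/c1.png",np.hstack([cv2.resize(p[170:320,220:420],None,fx=2,fy=2),cv2.resize(t[150:300,290:490],None,fx=2,fy=2)]))
E
```

```text
top board_tail 0.71 [ 0.5466 -0.0931  0.004 ]
top board_tail 0.66 [ 0.6594 -0.0709 -0.001 ]
side board_tail 0.79 [ 0.5408 -0.0939  0.0062]
side board_head 0.82 [ 0.5983 -0.0803  0.0042]
```

View pics/c1.png

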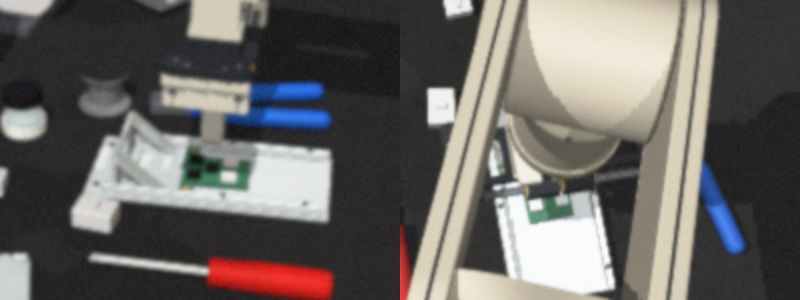

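The board hasn't moved, although the reported TCP lies over it. I'll project the TCP into the pictures and compare with depth.

```bash
cat >> h.py <<'E'
def px(X,c):
    m=camera_model(c)
    return cv2.projectPoints(np.array(X,float).reshape(-1,3),cv2.Rodrigues(np.array(m["R"]))[0],np.array(m["t"],float).reshape(3,1),np.array(m["intrinsics"]),np.array(m["dist_coeffs"]))[0].reshape(-1,2)
def cloud(c,d):
    m=camera_model(c); v,u=np.nonzero(d>0)
    n=cv2.undistortPoints(np.stack([u,v],1).astype(np.float64).reshape(-1,1,2),np.array(m["intrinsics"]),np.array(m["dist_coeffs"])).reshape(-1,2)
    z=d[v,u]; P=np.c_[n*z[:,None],z]; return (P-np.array(m["t"]))@np.array(m["R"]),u,v
E
python3 - <<'E'
from h import *
p,d=read_camera("side"); s=read_state(); T=s["tool_pos"]; print(s["t"],T,s["opening"])
print(px([T,T+[0,0,.02],T+[0,0,.08],[.5448,-.093,.01],[.604,-.08,.01]],"side"))
P,u,v=cloud("side",d)
k=(abs(P[:,0]-.58)<.08)&(abs(P[:,1]+.09)<.05)&(P[:,2]>.025)&(P[:,2]<.09)
for a in np.arange(.025,.09,.01):
    j=k&(abs(P[:,2]-a)<.005)&(P[:,0]<.605); print(a.round(3),j.sum(),np.percentile(P[j],[5,50,95],axis=0).round(3).tolist() if j.sum() else"")
x0,y0=px([T],"side")[0].astype(int)
cv2.circle(p,(x0,y0),1,(0,0,255),-1)
cv2.imwrite("pics/c2.png",cv2.resize(p[190:290,250:400],None,fx=5,fy=5,interpolation=cv2.INTER_CUBIC))
E
```

```text
5.025 [ 0.57862661 -0.08574153  0.00688131] 0.00019565394215643886
[[324.65265449 255.34304097]
 [325.04393887 246.51502705]
 [326.26746523 218.83126396]
 [342.892431   255.31116125]
 [311.0898948  253.06441936]]
0.025 0 
0.035 0 
0.045 19 [[0.567, -0.087, 0.042], [0.575, -0.079, 0.046], [0.584, -0.072, 0.049]]
0.055 49 [[0.566, -0.093, 0.051], [0.573, -0.072, 0.056], [0.583, -0.069, 0.059]]
0.065 51 [[0.566, -0.081, 0.06], [0.573, -0.071, 0.064], [0.582, -0.069, 0.07]]
0.075 49 [[0.565, -0.073, 0.071], [0.573, -0.07, 0.075], [0.581, -0.068, 0.08]]
0.085 17 [[0.567, -0.072, 0.081], [0.574, -0.07, 0.082], [0.581, -0.066, 0.084]]
```

View pics/c2.png

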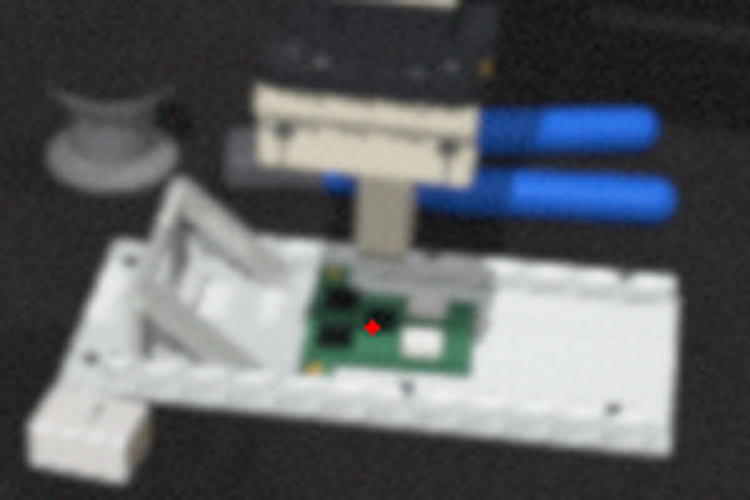

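The crop shows the finger tips at about crop (385,250), hovering near z=0.042, while the projected TCP is at crop (372,328). The start picture will show whether the open fingers have the same offset.

```bash
python3 - <<'E'
from h import *
p=cv2.imread("pics/side0.png")
T=np.array([0.15125619,-0.58062888,0.18333691]);a=.254; yv=np.array([np.sin(a),-np.cos(a),0])
pts=px([T,T+.0465*yv,T-.0465*yv,T+[0,0,.084]],"side");print(pts)
q=cv2.resize(p[0:150,490:640],None,fx=4,fy=4,interpolation=cv2.INTER_CUBIC)
for x,y in pts: cv2.circle(q,(int((x-490)*4),int(y*4)),3,(0,0,255),-1)
cv2.imwrite("pics/c3.png",q)
E
```

```text
[[563.59490067 115.12346226]
 [556.62356368 108.87537861]
 [571.02985399 121.80132381]
 [573.52180401  78.92125972]]
```

View pics/c3.png

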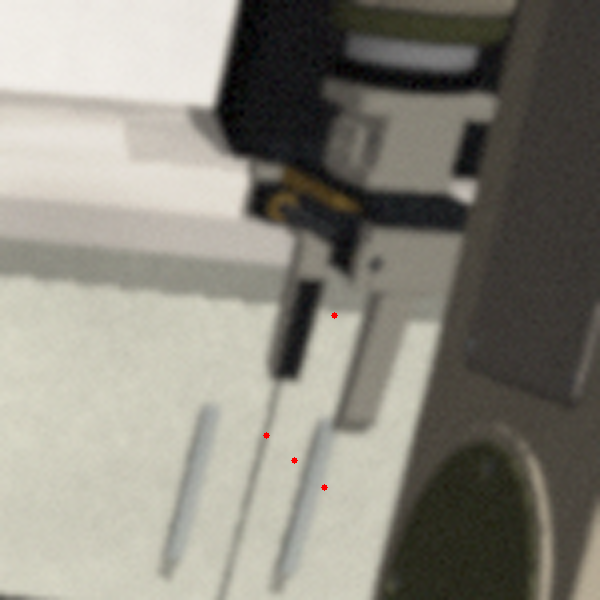

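The start picture shows the same thing: the tips sit about 33–35 mm above the reported TCP, while x and y agree. So true tip z is roughly reported z plus 0.034. I'm going back behind the tail and coming down gradually, checking by depth and force.

Call:
apply_moves(commands=[-2.2, -0.3, 0, 0, 0, 0, 0, -2.2, -0.3, 0, 0, 0, 0, 0, -2.2, -0.3, 0, 0, 0, 0, 0, 0, 0, -0.9, 0, 0, 0, 0, 0, 0, -0.8, 0, 0, 0, 0, 0, 0, 0, 0, 0, 0, 0])

```text
t: 5.78
tool_pos: [0.5111, -0.0951, -0.011]
orientation: [3.123, 0.243, 0.031]
force: [0.1, 0.7, -0.5]
opening: 0.0006
```

```bash
cat > tip.py <<'E'
from h import *
p,d=read_camera("side"); s=read_state(); T=s["tool_pos"]; print(s["t"],T.round(4),s["orientation"].round(3),s["force"].round(2))
P,u,v=cloud("side",d)
k=(abs(P[:,0]-T[0]+.003)<.014)&(abs(P[:,1]-T[1]-.0175)<.008)&(P[:,2]>.008)&(P[:,2]<.11)
print(k.sum(),"z pct",np.percentile(P[k,2],[0,2,5,50]).round(4)); 
for c in range(int(u[k].min()),int(u[k].max())+1):
    j=k&(u==c); print(c,"lowest",P[j][v[j].argmax()].round(4) if j.sum() else "")
E
python3 tip.py
```

```text
5.825 [ 0.5114 -0.0952 -0.0106] [3.123 0.243 0.032] [-0.4   0.21 -0.02]
151 z pct [0.0263 0.0287 0.0313 0.0482]
357 lowest [ 0.5167 -0.0853  0.0263]
358 lowest [ 0.5142 -0.0812  0.0316]
359 lowest [ 0.5122 -0.0805  0.0325]
360 lowest [ 0.5111 -0.0855  0.0275]
361 lowest [ 0.5084 -0.0801  0.0336]
362 lowest [ 0.5073 -0.0854  0.0284]
363 lowest [ 0.5055 -0.0855  0.0287]
364 lowest [ 0.5031 -0.0825  0.0311]
365 lowest [ 0.5016 -0.0842  0.0304]
366 lowest [ 0.4997 -0.0842  0.0308]
367 lowest [ 0.4975 -0.0809  0.0355]
368 lowest [ 0.4974 -0.0815  0.0547]
```

Call:
apply_moves(commands=[0, 0, -1, 0, 0, 0, 0, 0, 0, -0.8, 0, 0, 0, 0, 0, 0, -0.2, 0, 0, 0, 0, 0, 0, 0, 0, 0, 0, 0])

```text
t: 6.32
tool_pos: [0.5124, -0.0951, -0.0309]
orientation: [3.123, 0.244, 0.031]
force: [-3.1, -0.1, 6.2]
opening: 0.0008
```

```bash
python3 tip.py
```

```text
6.375 [ 0.5125 -0.0952 -0.0309] [3.123 0.244 0.032] [-2.83  1.1   5.03]
134 z pct [0.0096 0.0107 0.0119 0.0268]
356 lowest [ 0.5167 -0.0821  0.0104]
357 lowest [ 0.5151 -0.0839  0.0096]
358 lowest [ 0.5127 -0.0811  0.012 ]
359 lowest [ 0.5112 -0.0829  0.0111]
360 lowest [ 0.5093 -0.0828  0.0117]
361 lowest [ 0.5072 -0.0815  0.013 ]
362 lowest [ 0.5057 -0.0839  0.0118]
363 lowest [ 0.5035 -0.0828  0.0107]
364 lowest [ 0.5017 -0.0835  0.0107]
365 lowest [ 0.4999 -0.0829  0.0137]
366 lowest [ 0.4988 -0.0818  0.0259]
```

Contact force of 6 N at reported z=-0.031 (plate top, 4 mm) fixes the offset at 35 mm. I'll raise 2 mm and push.

Call:
apply_moves(commands=[0, 0, 0.25, 0, 0, 0, 0, 1.0, 0.16, 0, 0, 0, 0, 0, 1.0, 0.16, 0, 0, 0, 0, 0, 0.8, 0.12, 0, 0, 0, 0, 0, 0.8, 0.12, 0, 0, 0, 0, 0])

```text
t: 7.0
tool_pos: [0.5505, -0.0891, -0.0287]
orientation: [3.123, 0.244, 0.03]
force: [-3.2, -0.7, 2.1]
opening: 0.0005
```

Call:
apply_moves(commands=[0.8, 0.12, 0, 0, 0, 0, 0, 0.8, 0.12, 0, 0, 0, 0, 0, 0.8, 0.12, 0, 0, 0, 0, 0, 0.8, 0.12, 0, 0, 0, 0, 0, 0.8, 0.12, 0, 0, 0, 0, 0])

```text
t: 7.62
tool_pos: [0.5931, -0.0825, -0.0293]
orientation: [3.123, 0.244, 0.029]
force: [0.2, -0.1, 0.3]
opening: 0.0008
```

```bash
python3 - <<'E'
from h import *
p,d=read_camera("side")
for q in ("board_tail","board_head","board_centre"):
    for r in spot_point(q,"side")[:2]: print(q,r["conf"],w(r["point"],"side").round(4))
cv2.imwrite("pics/c4.png",cv2.resize(p[190:290,250:400],None,fx=4,fy=4,interpolation=cv2.INTER_CUBIC))
E
```

```text
board_tail 0.74 [ 0.6042 -0.0822  0.0048]
board_tail 0.72 [ 0.5336  0.0648 -0.0051]
board_head 0.93 [ 0.652  -0.0733  0.0372]
board_centre 0.82 [ 0.6296 -0.0811  0.0254]
```

View pics/c4.png

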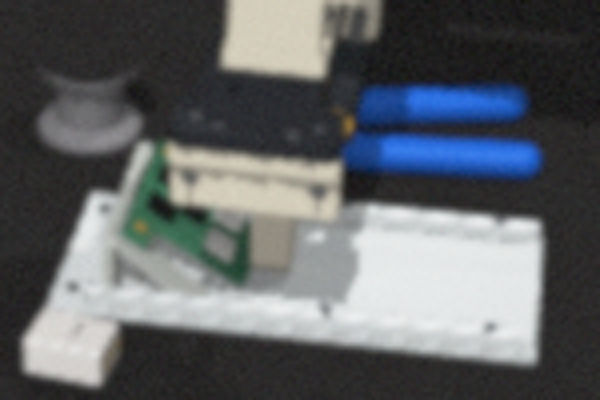

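The crop shows the board climbing the ramps evenly at about 40°, with the fingers behind the tail at crop (265,265). I'll keep pushing.

Call:
apply_moves(commands=[0.7, 0.1, 0, 0, 0, 0, 0, 0.7, 0.1, 0, 0, 0, 0, 0, 0.7, 0.1, 0, 0, 0, 0, 0, 0.7, 0.1, 0, 0, 0, 0, 0])

```text
t: 8.32
tool_pos: [0.6215, -0.0785, -0.0294]
orientation: [3.123, 0.244, 0.028]
force: [-0.6, 0.1, -1.1]
opening: 0.0003
```

```bash
cat > b.py <<'E'
from h import *
p,d=read_camera("side")
for q in ("board_tail","board_head","board_centre"):
    for r in spot_point(q,"side")[:2]: print(q,r["conf"],w(r["point"],"side").round(4))
E
python3 b.py
```

```text
board_tail 0.68 [ 0.6339 -0.0773  0.0052]
board_head 0.65 [ 0.6657 -0.0747  0.0568]
board_centre 0.61 [ 0.6498 -0.0734  0.0306]
```

Call:
apply_moves(commands=[0.5, 0.08, 0, 0, 0, 0, 0, 0.5, 0.08, 0, 0, 0, 0, 0, 0.3, 0.04, 0, 0, 0, 0, 0])

```text
t: 8.9
tool_pos: [0.6344, -0.0765, -0.0295]
orientation: [3.123, 0.244, 0.027]
force: [-1.9, -0.7, -0.5]
opening: 0.0007
```

```bash
python3 b.py
```

```text
board_tail 0.44 [ 0.6457 -0.0774  0.0065]
board_tail 0.2 [0.6534 0.0182 0.0046]
board_centre 0.49 [ 0.6557 -0.0729  0.0366]
```

Call:
apply_moves(commands=[0.2, 0.03, 0, 0, 0, 0, 0, 0.2, 0.03, 0, 0, 0, 0, 0])

```text
t: 9.35
tool_pos: [0.6345, -0.0764, -0.0299]
orientation: [3.124, 0.244, 0.015]
force: [-14.1, -0.8, 12.0]
opening: 0.0004
```

Force rose to 14 N with no travel, so the tail is at the kerb. I'll back off, rise and look.

Call:
apply_moves(commands=[-0.6, -0.1, 0, 0, 0, 0, 0, -1.5, -0.22, 0, 0, 0, 0.01, 0, -2.5, -0.4, 0, 0, 0, 0, 0, -3, -0.4, 1, 0, 0, 0, 0, 0, 0, 5, 0, 0, 0, 0, 0, 0, 6, 0, 0, 0, 0, 0, 0, 4, 0, 0, 0, 0])

```text
t: 10.22
tool_pos: [0.5517, -0.0868, 0.1297]
orientation: [3.125, 0.259, 0.009]
force: [0.2, -0.1, -0.7]
opening: 0.0007
```

```bash
python3 b.py; python3 - <<'E'
from h import *
p,d=read_camera("side"); P,u,v=cloud("side",d)
hsv=cv2.cvtColor(p,cv2.COLOR_BGR2HSV)[v,u]
k=(hsv[:,0]>40)&(hsv[:,0]<90)&(hsv[:,1]>60)&(abs(P[:,0]-.65)<.06)&(abs(P[:,1]+.075)<.06)
U=np.array([.9888,.1494]); Q=P[k]; xc=(Q[:,:2]-[.659,-.0728])@U; yc=(Q[:,:2]-[.659,-.0728])@[-U[1],U[0]]
print(k.sum()); 
for a in np.arange(.01,.075,.008):
    j=abs(Q[:,2]-a)<.004
    if j.sum(): print(a.round(3),j.sum(),np.percentile(xc[j],[5,50,95]).round(4),np.percentile(yc[j],[5,95]).round(4))
for q in ("jar","spool","plug_big","plug_small"):
    for r in find_in(q,"side")[:1]: print(q,r["conf"],w(r["point"],"side").round(3))
cv2.imwrite("pics/c5.png",cv2.resize(p[190:290,250:400],None,fx=4,fy=4,interpolation=cv2.INTER_CUBIC))
E
```

```text
board_tail 0.89 [ 0.6454 -0.0761  0.0054]
board_tail 0.7 [ 0.6485 -0.0767 -0.0018]
board_head 0.9 [ 0.6559 -0.0722  0.0629]
board_head 0.16 [ 0.7237 -0.1831 -0.0009]
board_centre 0.91 [ 0.6531 -0.0734  0.0365]
229
0.026 1 [-0.0086 -0.0086 -0.0086] [0.0195 0.0195]
0.034 21 [-0.0091 -0.0074 -0.005 ] [0.0037 0.0216]
0.042 27 [-0.0072 -0.0051  0.0002] [-0.0106  0.0219]
0.05 22 [-0.0066 -0.0031 -0.0008] [-0.0093  0.0221]
0.058 58 [-0.005  -0.0009  0.0022] [-0.0312  0.038 ]
0.066 99 [-0.      0.003   0.0069] [-0.0368  0.0366]
jar 0.67 [ 0.774 -0.091  0.033]
spool 0.77 [ 0.717 -0.167  0.012]
plug_big 0.83 [0.652 0.027 0.019]
plug_small 0.67 [0.76  0.008 0.012]
```

View pics/c5.png

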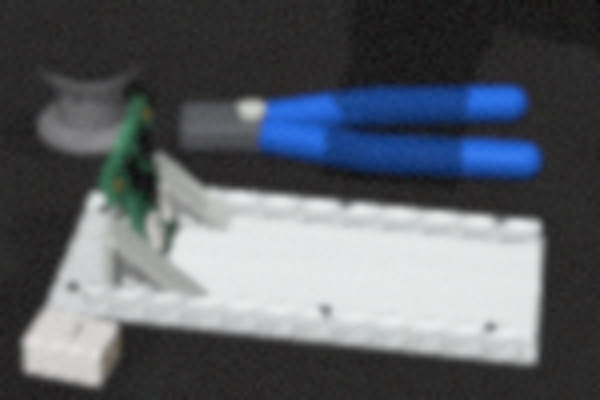

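The crop shows the board standing on the bar at about (135,165), component side toward the channel, its neighbours untouched. Next I go over it, at least 9 cm above, to behind.

Call:
apply_moves(commands=[3.7, 0.5, 0, 0, 0, -0.015, 0, 3.7, 0.5, 0, 0, 0, 0, 0, 3.7, 0.5, 0, 0, 0, 0, 0, 3.7, 0.5, 0, 0, 0, 0, 0, 0, 0, 0, 0, 0, 0, 0, 0, 0, -3, 0, 0, 0, 0, 0, 0, -3, 0, 0, 0, 0, 0, 0, 0, 0, 0, 0, 0])

```text
t: 11.68
tool_pos: [0.6948, -0.0651, 0.0523]
orientation: [3.132, 0.235, -0.026]
force: [-0.2, -0.8, 0.0]
opening: 0.0004
```

Call:
apply_moves(commands=[0.2, -0.2, -1.5, 0, 0, 0, 0, 0, 0, -1.4, 0, 0, 0, 0, 0, 0, 0, 0, 0, 0, 0])

```text
t: 12.05
tool_pos: [0.6974, -0.0678, 0.0242]
orientation: [3.132, 0.234, -0.022]
force: [0.3, -0.7, -0.5]
opening: 0.0008
```

```bash
python3 tip.py | head -3; python3 b.py
```

```text
12.1 [ 0.698  -0.0679  0.0251] [ 3.131  0.234 -0.02 ] [ 0.23 -0.61  0.11]
178 z pct [0.0648 0.0665 0.0687 0.0854]
255 lowest [ 0.705  -0.0535  0.0981]
board_tail 0.64 [ 0.5329  0.0668 -0.0032]
board_tail 0.59 [ 0.6447 -0.074   0.0058]
board_head 0.76 [ 0.6603 -0.0736  0.0617]
board_centre 0.92 [ 0.6551 -0.0749  0.0336]
```

Call:
apply_moves(commands=[0, 0, -0.4, 0, 0, 0, 0, -1.0, -0.15, 0, 0, 0, 0, 0, -1.0, -0.15, 0, 0, 0, 0, 0, -0.5, -0.08, 0, 0, 0, 0, 0])

```text
t: 12.8
tool_pos: [0.6729, -0.072, 0.023]
orientation: [3.13, 0.235, -0.015]
force: [-0.2, -0.1, 0.1]
opening: 0.0007
```

Call:
apply_moves(commands=[-0.6, -0.09, -0.2, 0, 0, 0, 0, -0.6, -0.09, 0, 0, 0, 0, 0, -0.6, -0.09, 0, 0, 0, 0, 0])

```text
t: 13.18
tool_pos: [0.6535, -0.0749, 0.0211]
orientation: [3.13, 0.235, -0.015]
force: [-0.5, -1.0, -0.5]
opening: 0.0006
```

```bash
python3 b.py
```

```text
board_tail 0.75 [ 0.6443 -0.0788  0.0021]
board_head 0.61 [ 0.6323 -0.0775  0.0661]
board_head 0.23 [ 7.232e-01 -1.810e-01 -7.000e-04]
board_centre 0.61 [ 0.6423 -0.0778  0.0341]
```

Call:
apply_moves(commands=[-0.6, -0.09, 0, 0, 0, 0, 0, -0.6, -0.09, 0, 0, 0, 0, 0, -0.6, -0.09, 0, 0, 0, 0, 0, 0, 0, 0, 0, 0, 0, 0])

```text
t: 13.88
tool_pos: [0.6349, -0.0777, 0.0212]
orientation: [3.13, 0.235, -0.014]
force: [0.4, 0.2, -0.3]
opening: 0.0005
```

```bash
python3 b.py
```

```text
board_tail 0.81 [ 0.6422 -0.0774  0.0128]
board_head 0.85 [ 0.5725 -0.0872  0.0116]
board_head 0.37 [ 0.6384 -0.0753  0.0141]
board_centre 0.97 [ 0.6057 -0.0841  0.0098]
```

It fell over. I'll raise the arm, move it clear and look.

Call:
apply_moves(commands=[0, 0, 4, 0, 0, 0, 0, 0, 0, 5, 0, 0, 0, 0, 0, 0, 5, 0, 0, 0, 0, -4, -4, 2, 0, 0, 0, 0, -4, -4, 0, 0, 0, 0, 0, -4, -4, 0, 0, 0, 0, 0, -4, -4, 0, 0, 0, 0, 0, -4, -4, 0, 0, 0, 0, 0])

```text
t: 15.08
tool_pos: [0.432, -0.2798, 0.1868]
orientation: [3.126, 0.247, -0.01]
force: [-0.4, -1.8, -0.2]
opening: 0.0004
```

```bash
python3 b.py; python3 - <<'E'
from h import *
p,d=read_camera("side"); t,_=read_camera("top")
for q in ("board_tail","board_head","board_centre"):
    for r in spot_point(q,"top")[:2]: print("top",q,r["conf"],w(r["point"],"top").round(4))
P,u,v=cloud("side",d); hsv=cv2.cvtColor(p,cv2.COLOR_BGR2HSV)[v,u]
k=(hsv[:,0]>40)&(hsv[:,0]<90)&(hsv[:,1]>60)&(abs(P[:,0]-.6)<.07)&(abs(P[:,1]+.08)<.06)
Q=P[k]; c,*_=np.linalg.lstsq(np.c_[Q[:,:2]-Q[:,:2].mean(0),np.ones(k.sum())],Q[:,2],rcond=None); print("plane",k.sum(),c.round(4))
t0=cv2.imread("pics/top0.png"); dif=np.abs(t.astype(int)-t0).max(2)
cv2.imwrite("pics/c6.png",np.hstack([cv2.resize(p[190:320,230:400],None,fx=2.35,fy=2.35),cv2.resize(t[110:330,200:480][:,:],(389,305))]))
E
```

```text
board_tail 0.67 [ 0.5809 -0.2177 -0.007 ]
board_tail 0.64 [ 0.6409 -0.079   0.0112]
board_head 0.8 [ 0.5754 -0.089   0.0114]
board_head 0.51 [ 0.664  -0.0715 -0.0019]
board_centre 0.7 [ 0.6061 -0.0805  0.0103]
top board_tail 0.68 [ 0.6427 -0.0788  0.0102]
top board_tail 0.31 [ 0.7628 -0.0018  0.0027]
top board_head 0.84 [ 0.5781 -0.0871  0.0074]
top board_centre 0.78 [ 0.6098 -0.0855  0.0157]
plane 478 [-0.0062 -0.019   0.013 ]Traceback (most recent call last):
  File "<stdin>", line 9, in <module>
    return _nx.concatenate(arrs, 1, dtype=dtype, casting=casting)
           ~~~~~~~~~~~~~~~^^^^^^^^^^^^^^^^^^^^^^^^^^^^^^^^^^^^^^^
ValueError: all the input array dimensions except for the concatenation axis must match exactly, but along dimension 0, the array at index 0 has size 306 and the array at index 1 has size 305
```

```bash
python3 - <<'E'
from h import *
p,d=read_camera("side"); t,_=read_camera("top")
cv2.imwrite("pics/c6.png",np.hstack([cv2.resize(p[190:320,230:400],(390,300)),cv2.resize(t[110:330,200:480],(390,300))]))
E
```

```text
(no output)
```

View pics/c6.png

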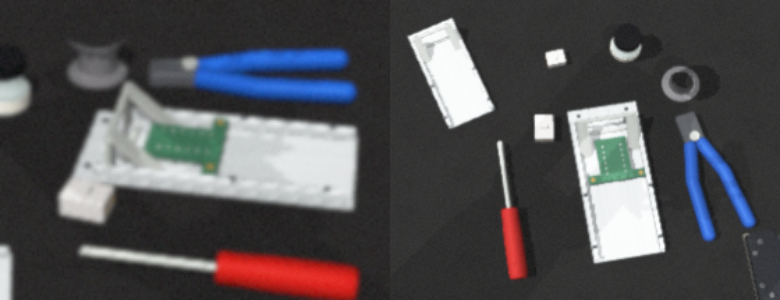

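The final picture shows the board flat in the channel at (187,142) in the side view and (615,160) in the top view. Its solder side is up with the solder dots visible, its head points away from the ramps, and everything else is where it was. I'm handing in.

```bash
python3 -c "
from h import *
print(close_job(), read_state()['t'])"
```

```text
the job is handed in; nothing more can be done
the job is handed in; nothing more can be done
```

The board is turned over: it lies flat in the channel, solder side up, and I handed the job in at about 15 s of the 48 s allowed. I pushed it up the ramps with closed fingertips until the kerb stopped it and it stood on the bar by itself. Then I went over it and pushed its top back from behind until it fell.

- **Board:** in the last pictures a plane fitted to it is tilted about 0.02 rad or less, at a height of 13 mm. That fits a board resting on its blocks, which should be about 14 mm. Both cameras put the head away from the ramps. The networks also gave a few low-confidence points elsewhere, which I ignored.
- **Surroundings:** pliers, screwdriver, spool, plugs and jar look untouched in the pictures; I did not measure their positions again. The arm ended well clear, with only noise-level force.
- **Disagreement found:** the reported tool position was about 35 mm lower than the real fingertips. My first push therefore passed above the board without touching it. I confirmed the offset with the side camera's depth and a 6 N touch on the plate, and corrected for it from then on.

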